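# Load a stack-nest tote and stack the second one on it

## Task

Put the yellow tape measure into the white tote, then set the blue tote on top of the white one, turned end for end so that their orange ends lie at opposite ends: it must stand level on the white tote's inner lugs, clear of the tape measure, and not nest. Set it down gently, and do not disturb the other things on the worktop.

Things in the scene. Friction and masses are not known exactly. Their poses are not given: they have to be found in the camera images.
- base_tote: White stack-and-nest tote, open on top, loose, 0.2 kg, upright, any yaw. 184 (x) x 148 (y) x 88 mm; origin at the centre of its underside, x along its length to its orange end. A stiff rim band with upright faces, 10 mm thick, 28 mm deep (z 60 to 88), runs all round and can be pinched from above; opening inside it 164 x 128 mm. Walls lean in below to 150 x 114 mm at the foot; floor 4 mm.
- base_tote_seat (a point): Point 72 mm above the white tote's origin, level with the tops of its four lugs (at x = +54 and x = -20 mm, 22 mm long, from the long walls at y = +-64 in to y = +-44 mm, z 60 to 72). The stacked blue tote's origin comes here, with its x reversed, 16 mm inside the rim, with about 7 mm of play each way.
- base_tote_floor (a point): Clearest spot for a thing in the white tote, between the lugs: on the floor at x = +17, y = 0, z = 4 mm of its frame. Below each lug, wall and floor are cut out (+-16 mm in x, z 0 to 50 mm, in to y = +-38 mm): a tote put on with orange end over orange end lets the lugs through and nests; turned half a turn it stands on them.
- top_tote: Blue tote, the one that goes on top: the same shape, size, lugs, cut-outs and frame as the white one (orange end at +x); loose, empty, about 0.2 kg, upright, any yaw. Its rim band (top at z = 88 mm) is free on both faces for a pinch from above at the middle of either end (x = +-87, y = 0 mm) and between the lugs of either long side (x = +17, y = +-69 mm).
- base_tote_orange_end (a point): Top edge of the white tote's orange end: middle of the rim band there, at x = +87, y = 0, z = 88 mm in its tote's frame.
- top_tote_orange_end (a point): Top edge of the blue tote's orange end: middle of the rim band there, at x = +87, y = 0, z = 88 mm in its tote's frame.
- tape_measure: Yellow tape measure standing upright, 80 (x) x 33 (y) x 60 (z) mm, about 0.15 kg; origin at the centre of its underside, z up. Pinch it from above across its 33 mm (along its y).
- polish_pot: Bystander: low round pot with a grey lid, 69 mm across, 41 mm high; origin at the centre of its underside.
- tin_small: Bystander: round food tin, 75 mm across, 58 mm high; origin at the centre of its underside.
- scrub_brush: Bystander: wooden scrubbing brush, 61 x 154 x 46 mm, at the left; origin at the centre of its underside.
- wall_shelf_edge (a point): Lower front edge of the fixed wall shelf over the back of the worktop (a point on it; the edge runs along y over the whole width of the work, about 0.48 m above the worktop). Keep the wrist and forearm on the robot's side of it when the tool is raised.

How it is judged:
On the way, in this order (a step that is already met when the one before it is completed fails the run):
1. the tape measure lies in the white tote, with the blue tote not yet over it (x of tape_measure in the frame of base_tote between -0.07 and 0.07 m and y of tape_measure in the frame of base_tote between -0.05 and 0.05 m and z of tape_measure in the frame of base_tote below 0.045 m and linear speed of tape_measure below 0.03 m/s and contact force between tape_measure and the fingers below 0.1 N and horizontal distance between top_tote and base_tote above 0.1 m), for 0.2 s.
2. the blue tote stands on the white tote's lugs (z of top_tote in the frame of base_tote between 0.068 and 0.076 m and horizontal distance between top_tote and base_tote below 0.014 m), for 0.2 s.
At the end, for the whole second after the job is handed in: The white tote stands upright on the worktop (tilt under 0.05 rad) with the tape measure inside it; the blue tote stands on its lugs, 72 mm (+-4 mm) above it, within 14 mm of its centre, level with it within 0.05 rad, orange ends at opposite ends, not touching the tape measure; all at rest (all of step 2 and angle between the z axis of top_tote and the z axis of base_tote, either way round below 0.05 rad and x of top_tote_orange_end in the frame of base_tote below -0.06 m and angle between base_tote's own z axis and vertical below 0.05 rad and height (world z) of base_tote between -0.008 and 0.008 m and x of tape_measure in the frame of base_tote between -0.07 and 0.07 m and y of tape_measure in the frame of base_tote between -0.05 and 0.05 m and z of tape_measure in the frame of base_tote below 0.045 m and contact force between top_tote and tape_measure below 0.2 N and linear speed of each of top_tote, base_tote, tape_measure below 0.02 m/s).
It fails at once if the blue tote is dropped into the white one (comes down on it at over 0.4 m/s) (horizontal distance between top_tote and base_tote below 0.05 m and z of top_tote in the frame of base_tote below 0.09 m and linear speed of top_tote above 0.4 m/s).
It fails at once if the blue tote is pressed hard on the white one (over 70 N) (contact force between top_tote and base_tote above 70 N).
It fails at once if the blue tote is pressed on the tape measure (over 8 N) (contact force between top_tote and tape_measure above 8 N).
It fails at once if the polish pot, the tin or the scrubbing brush is shifted by more than 30 mm (distance of any of polish_pot, tin_small, scrub_brush from where it was at the start of the episode above 0.03 m).
It also fails if it takes over 64 s, if anything falls off the work surface, if the arm or the gripper's body presses on something with over 40 N, if the wrist force passes 120 N, or if a joint passes its speed limit or range.

## Robot

A 6-joint arm with a two-finger parallel gripper is mounted at the origin on a cart in front of the work surface, level with it; the furniture and walls round the work are solid. World frame = base frame: x ahead of the robot, y to its left, z up, the work surface at z = 0. Lengths are in m, angles in rad, forces in N, time in s.
With the tool pointing down it reaches from about 0.3 to 0.75 m from the base axis. Payload 8.5 kg.
Tool frame: the origin (TCP) lies at the very end of the fingers, on their centre line; the grasp point (between the pads) lies 19 mm behind it (robot.grip_point_offset is the distance from the TCP to the grasp point, in m); z points along the fingers, y is the line along which they close (so a half turn about z gives the same grasp; the last joint's range is limited). The gripper opens to 88 mm and grips with 3 to 60 N. Pads are 18 mm wide; open, the fingers measure 123 mm over their backs; the gripper's body (75 mm by 187 mm) begins 45 mm behind the grasp point.
Start: joints at [-1.415, 0.381, 1.297, -0, 1.464, -0.215], TCP at [0.199, -0.513, 0.239] pointing down, gripper open.
Joint ranges: [-3.11, 3.11], [-0.89, 2.33], [0.22, 2.48], [-1.42, 4.56], [0.17, 2.85], [-2.88, 2.88]. Speed limits (rad/s): [2.39, 2.39, 3.14, 3.14, 3.14, 3.14].

## Interface

Orientations are given as a unit quaternion [x, y, z, w].
In Python, from station import robot gives the robot as it stands.
- The arm moves only by the tool play_rows, never from a script. Its argument "rows" is a list of rows, each an object with "translation": the shift along the world's x, y, z in units of 25 mm (1.0 is 25 mm), a list of three; "rot": the turn, a rotation vector about the world's x, y, z in rad, a list of three. In form: [{"translation": [x, y, z], "rot": [wx, wy, wz]}, ...]. A call has exactly 5 rows; each row shifts and turns the commanded pose from where the row before left it; what a row does not reach is not made up. A row lasts 1/12 s, in which the tool goes at most 41.7 mm and 7.16 degrees, less where a joint would pass 70% of its speed; a pose out of reach is approached as far as the arm can. A call is refused whole if a number of a shift passes 1 or a number of a turn 0.125, either way. A call with a gripper value outside its range is refused whole. "gripper" is the finger opening in mm, from 0 to 88.1, set as the call begins (left out, the last holds). The fingers move at their own pace and stop on an object; "squeeze" is the grip in N (left out, the last holds). Time passes only in rows, so rows that do not move let the fingers close, or fill a call up. It gives the time, the measured TCP pose, the force, the opening and the grip force at its end, in the units of the state.
- robot.get_state(): the state, without advancing time (a new reading comes with each control period).
- robot.grab_frame(name): name is "scene" or "side" or "wrist"; returns (picture, depth): 400x640x3 uint8, red, green, blue; 400x640 float32, m along the optical axis (not along the pixel's ray), 0 where there is no reading.
- robot.camera_info(name): a dict with "K" (3x3 intrinsics, pixels), "pose" (4x4, takes a point from camera to world coordinates). Camera axes: x right, y up, looking along -z (the intrinsics and any distortion apply to the point x, -y, -z); pixel columns grow to the right and rows downward; lengths in m; the calibration is good to about 2 mm. A picture is of the moment at which its call begins: read the wrist's pose just before it. camera_info takes no time and is no camera call; for the wrist camera it gives the pose at the moment of the call.
- robot.job_done(): hands the job in; it is judged then, once.
The state is a dict: "t": time; "joint_pos": joint angles; "joint_velocities": joint speeds; "joint_efforts": joint torques, N m; "position": TCP position; "tool_rot": TCP orientation; "force": force on the tool from outside, world axes, zero at the start; "wrist_torque": the same for the moment, N m; "grip_width": finger opening in m; "finger_force": force on a finger pad.
Only numpy, scipy, OpenCV 4.12 (cv2) and the standard library are available. Lean on these libraries where they do the work, as an engineer would, in place of code of your own. Each camera call takes 0.05 s, during which the arm holds its last target. There are 200 camera calls.

## Working session

There is one attempt and no reset: what is moved stays moved. The work goes in short steps, Python scripts to look and compute and a tool call to move; the robot and the scene stay as the last step left them, time stands still between calls to the robot, and variables do not carry over. Pictures are saved under pics/ and viewed, at most 10 in all, crops included, and the job is handed in when it is done.

Besides the shell and the picture viewer there is one more tool, called after ">>>" as name(argument=value, ...) on one line, values as JSON. play_rows: Moves the arm, as the interface text tells. Its arguments: {"type":"object","properties":{"rows":{"type":"array","items":{"type":"object","properties":{"translation":{"type":"array","items":{"type":"number"}},"rot":{"type":"array","items":{"type":"number"}}}}},"gripper":{"type":"number"},"squeeze":{"type":"number"}},"required":["rows"]}

```bash
mkdir -p pics; cat > h.py <<'E'
import numpy as np, cv2
from station import robot
def grab(n):
    i=robot.camera_info(n); im,d=robot.grab_frame(n); return im,d,np.array(i['K']),np.array(i['pose'])
def cloud(d,K,P):
    v,u=np.mgrid[:d.shape[0],:d.shape[1]]
    p=np.stack([(u-K[0,2])/K[0,0]*d,-(v-K[1,2])/K[1,1]*d,-d],-1)
    w=p@P[:3,:3].T+P[:3,3]; w[d<=0]=np.nan; return w
E
python3 - <<'E'
from h import *
for n in ['scene','side']:
    im,d,K,P=grab(n); cv2.imwrite(f'pics/{n}0.png',im[...,::-1]); np.savez(f'/tmp/{n}.npz',im=im,w=cloud(d,K,P)); print(n,P[:3,3].round(2))
print(robot.get_state())
E
```

```text
scene [-0.29  1.18  1.15]
side [0.27 0.79 1.35]
{'t': 0.1, 'joint_pos': array([-1.41528173e+00,  3.81126544e-01,  1.29812817e+00, -6.29714368e-06,
        1.46357999e+00, -2.15276299e-01]), 'joint_velocities': array([-0.00137523, -0.00190688, -0.00158476,  0.00161127, -0.00076188,
       -0.00109756]), 'joint_efforts': array([ 3.14578479e-03, -4.38652110e+01, -2.24912471e+01,  7.14917667e-02,
        3.42161057e-02, -6.66744518e-05]), 'position': array([ 0.19926518, -0.51238154,  0.23821978]), 'tool_rot': array([ 9.82863181e-01,  1.84335515e-01,  1.54251332e-05, -6.20842061e-04]), 'force': array([ 0.36395218,  0.39698048, -0.54955981]), 'wrist_torque': array([0.00436886, 0.01887906, 0.03553846]), 'finger_force': 0.0, 'grip_width': 0.08836896294549557}
```

View pics/scene0.png

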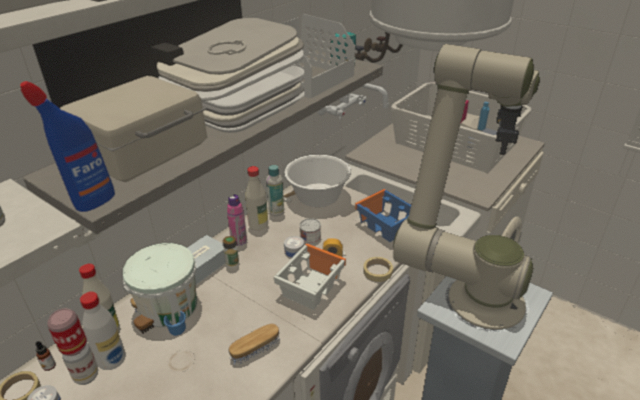

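View pics/side0.png

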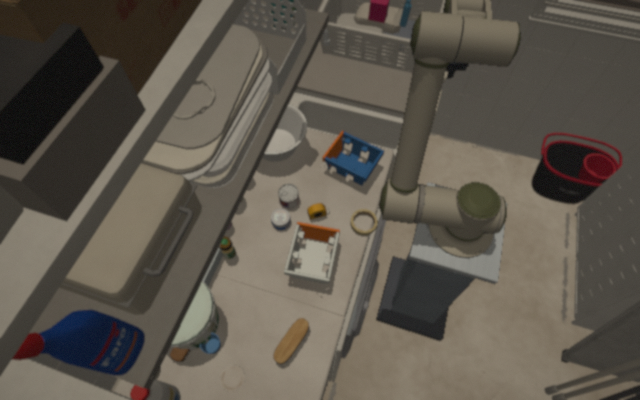

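The scene view shows the white tote at (310,275), with its orange end towards (325,260). The yellow tape measure is just beyond it at (333,246), and the blue tote is at (383,215) with its orange end away from the robot at (375,210). The tin (311,230) and pot (293,246) are next to the tape. The side view agrees: white (314,255), blue (352,158), tape (317,211). Next I'll measure from depth.

```bash
python3 - <<'E'
from h import *
tiles=[]
for n in ['scene','side']:
    f=np.load(f'/tmp/{n}.npz'); w=f['w']; im=f['im']
    # orthographic top-down height/colour map 1mm/px -> 2mm cells
    x,y,z=w[...,0],w[...,1],w[...,2]
    m=(x>0.25)&(x<0.85)&(y>-0.45)&(y<0.35)&(z>-0.01)&(z<0.3)
    # rim
    hsv=cv2.cvtColor(im,cv2.COLOR_RGB2HSV)
    H,S,V=[hsv[...,k].astype(int) for k in range(3)]
    def rep(name,mm):
        mm=(mm&m).astype(np.uint8); k,l,s,c=cv2.connectedComponentsWithStats(mm)
        for i in range(1,k):
            if s[i,4]>30:
                p=w[l==i]; r=cv2.minAreaRect((p[:,:2]*1000).astype(np.float32)); print(n,name,s[i,4],c[i].round(),np.round(r[0],1),np.round(r[1],1),round(r[2],1),'z',np.percentile(p[:,2],[5,50,95]).round(3))
    rep('rim',(z>0.080)&(z<0.096))
    rep('orange',(z>0.080)&(z<0.096)&(H<16)&(S>140))
    rep('h40-75',(z>0.05)&(z<0.068))
    rep('yellow',(H>15)&(H<32)&(S>150)&(z>0.01))
    rep('low',(z>0.035)&(z<0.046))
    u0=200 if n=='side' else 230; v0=100 if n=='side' else 170
    tiles.append(cv2.resize(im[v0:v0+200,u0:u0+200],(400,400),interpolation=cv2.INTER_CUBIC))
cv2.imwrite('pics/c1.png',np.hstack(tiles)[...,::-1])
E
```

```text
scene rim 153 [328. 166.] [ 762.5 -223.9] [176.3  61.3] 1.9 z [0.081 0.089 0.095]
scene rim 138 [318. 191.] [709.  -78.8] [202.9  80.4] 40.8 z [0.081 0.088 0.095]
scene rim 379 [383. 207.] [ 441.3 -130.7] [155.2 188.6] 76.9 z [0.081 0.086 0.092]
scene rim 56 [275. 196.] [808.1  57.3] [55.7 26.6] 36.5 z [0.081 0.088 0.095]
scene rim 77 [256. 210.] [802.6 159. ] [71.7 32.6] 44.3 z [0.081 0.088 0.095]
scene rim 65 [237. 225.] [796.9 263.9] [56.1 31.6] 45.8 z [0.081 0.087 0.096]
scene rim 451 [316. 262.] [462.1 270.7] [152.8 171.8] 5.1 z [0.081 0.087 0.091]
scene orange 74 [371. 196.] [ 522.3 -153.8] [145.8  14.5] 75.6 z [0.081 0.086 0.091]
scene orange 136 [325. 252.] [466.7 195.8] [138.9  17.2] 7.1 z [0.081 0.087 0.091]
scene h40-75 168 [325. 173.] [ 776.1 -217.4] [161.8  57.2] 13.0 z [0.05  0.059 0.067]
scene h40-75 131 [317. 196.] [712.1 -79.4] [180.4  60.1] 38.9 z [0.051 0.06  0.067]
scene h40-75 168 [385. 203.] [ 457.1 -152.4] [110.8 140.4] 77.1 z [0.052 0.06  0.067]
scene h40-75 67 [275. 202.] [803.1  53. ] [57.9 34.8] 53.5 z [0.051 0.059 0.068]
scene h40-75 79 [257. 216.] [800.5 
[... 2161 characters left out ...]
70. 151.] [ 388.5 -175. ] [27.7 66. ] 76.8 z [0.052 0.061 0.068]
side h40-75 271 [288. 193.] [622.2  86.3] [72.6 74.9] 19.6 z [0.051 0.054 0.058]
side h40-75 100 [317. 208.] [505.  112.1] [47.3 34. ] 35.2 z [0.051 0.056 0.062]
side h40-75 89 [318. 232.] [468.2 201.6] [117.    8.1] 5.1 z [0.051 0.058 0.066]
side yellow 171 [316. 210.] [505.2 115.9] [59.6 31.2] 29.9 z [0.02  0.051 0.061]
side low 51 [290. 127.] [ 719.1 -206.9] [ 24.5 110.8] 61.4 z [0.036 0.04  0.045]
side low 242 [280. 217.] [618.7 180.2] [64.2 65.5] 20.3 z [0.036 0.04  0.045]
side low 40 [316. 213.] [499.2 122.7] [65.1 14.3] 29.0 z [0.036 0.041 0.045]
side low 45 [314. 234.] [483.  207.6] [91.3 10.3] 4.7 z [0.035 0.041 0.046]
```

View pics/c1.png

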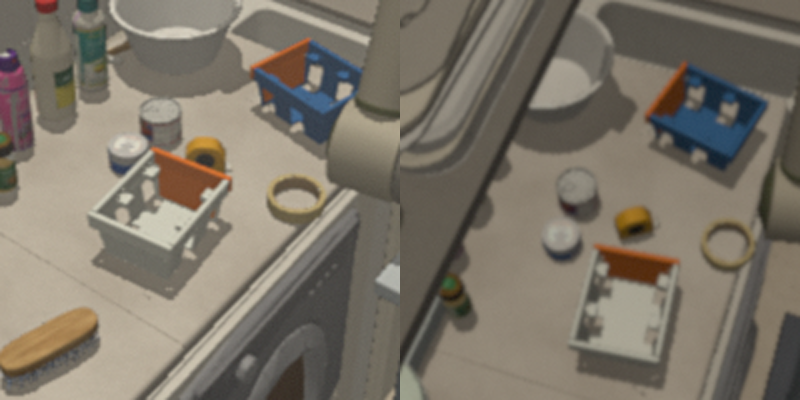

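The crop shows the white tote's orange end facing −y and the blue tote's facing +x. The tape sits obliquely between the tin and the white tote. Estimates:

| Object | Position (mm) | Angle |
|---|---|---|
| White tote | (462,272) | yaw −84° |
| Blue tote | (442,−130) | yaw −13.5° |
| Tape measure | (503,113) | long axis about 35° |

I'm moving above the tape for a close look.

>>> play_rows(rows=[{"translation":[0.486,1,0],"rot":[0,0,0.05]},{"translation":[0.486,1,0],"rot":[0,0,0.05]},{"translation":[0.486,1,0],"rot":[0,0,0.05]},{"translation":[0.486,1,0],"rot":[0,0,0.05]},{"translation":[0.486,1,0],"rot":[0,0,0.05]}], gripper=70, squeeze=25)

```text
t: 0.52
position: [0.2603, -0.3862, 0.2384]
tool_rot: [0.952, 0.307, 0.0, -0.0]
force: [0.2, -0.6, -0.4]
grip_width: 0.07
finger_force: 0.0
```

>>> play_rows(rows=[{"translation":[0.486,1,0],"rot":[0,0,0]},{"translation":[0.486,1,0],"rot":[0,0,0]},{"translation":[0.486,1,0],"rot":[0,0,0]},{"translation":[0.486,1,0],"rot":[0,0,0]},{"translation":[0.486,1,0],"rot":[0,0,0]}])

```text
t: 0.93
position: [0.321, -0.2612, 0.2386]
tool_rot: [0.952, 0.305, -0.0, -0.0]
force: [0.8, -0.3, -0.5]
grip_width: 0.0699
finger_force: 0.0
```

>>> play_rows(rows=[{"translation":[0.486,1,0],"rot":[0,0,0]},{"translation":[0.486,1,0],"rot":[0,0,0]},{"translation":[0.486,1,0],"rot":[0,0,0]},{"translation":[0.486,1,0],"rot":[0,0,0]},{"translation":[0.486,1,0],"rot":[0,0,0]}])

```text
t: 1.35
position: [0.3818, -0.1362, 0.2386]
tool_rot: [0.952, 0.305, -0.0, -0.0]
force: [0.0, -0.0, 0.9]
grip_width: 0.0704
finger_force: 0.0
```

>>> play_rows(rows=[{"translation":[0.486,1,0],"rot":[0,0,0]},{"translation":[0.486,1,0],"rot":[0,0,0]},{"translation":[0.486,1,0],"rot":[0,0,0]},{"translation":[0.486,1,0],"rot":[0,0,0]},{"translation":[0.486,1,0],"rot":[0,0,0]}])

```text
t: 1.77
position: [0.4425, -0.0112, 0.2386]
tool_rot: [0.952, 0.305, -0.0, -0.0]
force: [0.3, 0.7, -0.1]
grip_width: 0.0699
finger_force: 0.0
```

>>> play_rows(rows=[{"translation":[0.486,1,0],"rot":[0,0,0]},{"translation":[0.486,1,0],"rot":[0,0,0]},{"translation":[0.486,1,0],"rot":[0,0,0]},{"translation":[0.486,1,0],"rot":[0,0,0]},{"translation":[0.486,1,0],"rot":[0,0,0]}])

```text
t: 2.18
position: [0.5033, 0.1139, 0.2385]
tool_rot: [0.952, 0.306, -0.0, -0.0]
force: [0.6, 0.2, 0.5]
grip_width: 0.0699
finger_force: 0.0
```

```bash
cat >> h.py <<'E'
from scipy.spatial.transform import Rotation as R
def st():
    s=robot.get_state(); y=R.from_quat(s['tool_rot']).as_matrix()
    print('t',round(s['t'],2),'tcp',(s['position']*1000).round(1),'psi',np.degrees(np.arctan2(y[1,1],y[0,1])).round(1),'zax',y[:,2].round(3),'F',s['force'].round(1),'grip',round(s['grip_width']*1000,1),round(s['finger_force'],1),'q1,6',s['joint_pos'][[0,5]].round(2))
def rect(name,w,mm,nmin=100):
    k,l,s,c=cv2.connectedComponentsWithStats(mm.astype(np.uint8))
    for i in range(1,k):
        if s[i,4]>nmin:
            p=w[l==i]; r=cv2.minAreaRect((p[:,:2]*1000).astype(np.float32)); print(name,s[i,4],c[i].round(),np.round(r[0],1),np.round(r[1],1),round(r[2],1),'z',np.percentile(p[:,2],[5,50,95]).round(3))
E
python3 - <<'E'
from h import *
st(); im,d,K,P=grab('wrist'); w=cloud(d,K,P); cv2.imwrite('pics/w1.png',im[...,::-1]); print(P[:3,3])
z=w[...,2]; H,S,V=cv2.split(cv2.cvtColor(im,cv2.COLOR_RGB2HSV))
rect('yellow',w,(H>12)&(H<32)&(S>130)&(z>0.01)&(z<.07))
rect('top',w,(z>0.054)&(z<.066))
rect('rim',w,(z>0.08)&(z<.096))
rect('or',w,(z>0.08)&(z<.096)&(H<14)&(S>130))
rect('pot',w,(z>0.037)&(z<.045),300)
E
```

```text
t 2.18 tcp [503.3 113.9 238.5] psi -54.4 zax [-0.001 -0.    -1.   ] F [0.6 0.2 0.5] grip 69.9 0.0 q1,6 [-0.01  0.94]
[0.56138773 0.15615257 0.38391347]
yellow 1458 [328. 173.] [504.8 109.9] [66.7 30.9] 35.2 z [0.039 0.056 0.059]
top 1390 [98. 87.] [445.6 357.8] [134.8  45.4] 24.2 z [0.055 0.06  0.065]
top 611 [574. 112.] [712.9 -68.4] [157.6  39.7] 34.0 z [0.055 0.06  0.065]
top 2147 [412. 101.] [621.4  84.8] [74.7 74.1] 42.2 z [0.054 0.055 0.058]
top 323 [159. 172.] [402.7 271.8] [73.5 19.5] 74.7 z [0.055 0.06  0.065]
top 896 [327. 178.] [504.5 109.8] [40.6 30.8] 35.1 z [0.055 0.058 0.059]
top 189 [623. 205.] [ 675.4 -180.6] [ 6.9 49.7] 29.0 z [0.055 0.06  0.065]
rim 8060 [150. 107.] [461.4 280.9] [150.8 185.8] 6.4 z [0.082 0.087 0.089]
rim 763 [582. 114.] [702.9 -55.3] [132.8  27.5] 34.5 z [0.081 0.086 0.093]
rim 156 [627. 218.] [ 659. -166.] [ 7.2 46.1] 17.8 z [0.081 0.087 0.095]
rim 556 [383. 331.] [399.  -58.9] [28.3 65.1] 79.2 z [0.081 0.087 0.088]
or 1219 [241. 163.] [471.1 194.5] [147.6   9.7] 6.2 z [0.084 0.087 0.088]
pot 3460 [338.  52.] [617.7 177.6] [66.9 65.9] 35.8 z [0.039 0.041 0.042]
pot 818 [113.  87.] [449.8 355.1] [125.8  33.3] 18.3 z [0.038 0.041 0.045]
pot 329 [565. 112.] [718.1 -69.2] [137.7  31.6] 31.2 z [0.037 0.041 0.045]
```

View pics/w1.png

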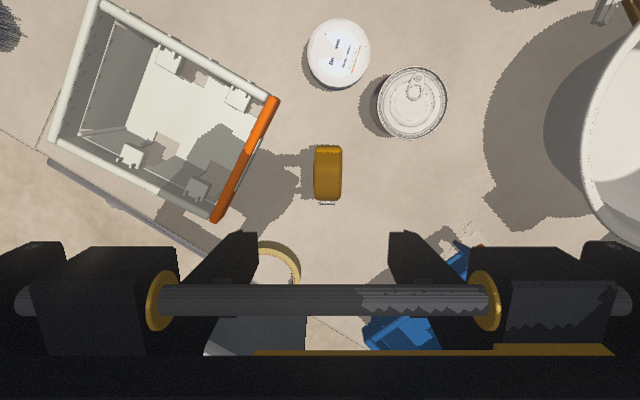

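The wrist view is clear: white tote rim at left with the orange band at (241,163), and the tape at (328,173) between the open fingers. The close-up measurements are:
- **White tote:** centre (461.4,280.9), yaw −83.7°
- **Tape:** (505,110), 35.2°

Descending to grasp it.

>>> play_rows(rows=[{"translation":[0.06,-0.16,-0.82],"rot":[0,0,0]},{"translation":[0,0,-0.82],"rot":[0,0,0]},{"translation":[0,0,-0.82],"rot":[0,0,0]},{"translation":[0,0,-0.82],"rot":[0,0,0]},{"translation":[0,0,-0.82],"rot":[0,0,0]}])

```text
t: 2.65
position: [0.5043, 0.1084, 0.1351]
tool_rot: [0.952, 0.305, -0.0, -0.0]
force: [1.0, 0.3, 0.3]
grip_width: 0.07
finger_force: 0.0
```

>>> play_rows(rows=[{"translation":[0,0,-0.82],"rot":[0,0,0]},{"translation":[0,0,-0.82],"rot":[0,0,0]},{"translation":[0,0,-0.82],"rot":[0,0,0]},{"translation":[0,0,-0.82],"rot":[0,0,0]},{"translation":[0,0,-0.82],"rot":[0,0,0]}])

```text
t: 3.07
position: [0.5043, 0.1083, 0.0326]
tool_rot: [0.952, 0.305, -0.0, -0.0]
force: [-0.2, -0.1, 0.9]
grip_width: 0.0701
finger_force: 0.0
```

>>> play_rows(rows=[{"translation":[0,0,0],"rot":[0,0,0]},{"translation":[0,0,0],"rot":[0,0,0]},{"translation":[0,0,0],"rot":[0,0,0]},{"translation":[0,0,0],"rot":[0,0,0]},{"translation":[0,0,0],"rot":[0,0,0]}], gripper=10, squeeze=25)

```text
t: 3.48
position: [0.5051, 0.1084, 0.0348]
tool_rot: [0.952, 0.305, 0.001, 0.0]
force: [-0.2, 0.0, 0.5]
grip_width: 0.0389
finger_force: 0.0
```

>>> play_rows(rows=[{"translation":[0,0,0],"rot":[0,0,0]},{"translation":[0,0,0],"rot":[0,0,0]},{"translation":[0,0,0],"rot":[0,0,0]},{"translation":[0,0,0],"rot":[0,0,0]},{"translation":[0,0,0],"rot":[0,0,0]}])

```text
t: 3.9
position: [0.505, 0.1084, 0.0345]
tool_rot: [0.952, 0.305, 0.001, 0.0]
force: [-0.7, -0.1, 6.1]
grip_width: 0.0318
finger_force: 24.7
```

>>> play_rows(rows=[{"translation":[0,0,0.8],"rot":[0,0,0]},{"translation":[0,0,0.8],"rot":[0,0,0]},{"translation":[0,0,0.8],"rot":[0,0,0]},{"translation":[0,0,0.8],"rot":[0,0,0]},{"translation":[0,0,0.8],"rot":[0,0,0]}])

```text
t: 4.32
position: [0.5041, 0.1084, 0.1346]
tool_rot: [0.952, 0.305, -0.0, -0.0]
force: [0.3, 0.3, -1.7]
grip_width: 0.0319
finger_force: 24.7
```

>>> play_rows(rows=[{"translation":[0,0,0.6],"rot":[0,0,0.1]},{"translation":[0,0.2,0.6],"rot":[0,0,0.12]},{"translation":[-0.163,0.622,0],"rot":[0,0,0.12]},{"translation":[-0.163,0.622,0],"rot":[0,0,0.12]},{"translation":[-0.163,0.622,0],"rot":[0,0,0.12]}])

```text
t: 4.73
position: [0.4919, 0.1605, 0.1638]
tool_rot: [0.824, 0.567, -0.0, -0.0]
force: [-0.9, 0.0, -2.3]
grip_width: 0.0316
finger_force: 24.7
```

>>> play_rows(rows=[{"translation":[-0.163,0.8,0],"rot":[0,0,0.1]},{"translation":[-0.2,0.8,0],"rot":[0,0,0.1]},{"translation":[-0.2,0.8,0],"rot":[0,0,0.1]},{"translation":[-0.25,0.8,0],"rot":[0,0,0.1]},{"translation":[-0.33,0.958,0],"rot":[0,0,0.086]}])

```text
t: 5.15
position: [0.4633, 0.2645, 0.1635]
tool_rot: [0.663, 0.748, -0.0, -0.0]
force: [1.0, 0.5, -2.0]
grip_width: 0.032
finger_force: 24.7
```

>>> play_rows(rows=[{"translation":[0,0,0],"rot":[0,0,0]},{"translation":[0,0,0],"rot":[0,0,0]},{"translation":[0,0,0],"rot":[0,0,0]},{"translation":[0,0,0],"rot":[0,0,0]},{"translation":[0,0,0],"rot":[0,0,0]}])

```text
t: 5.57
position: [0.464, 0.2632, 0.1637]
tool_rot: [0.666, 0.746, -0.0, -0.0]
force: [0.3, -0.1, -2.3]
grip_width: 0.032
finger_force: 24.7
```

```bash
python3 - <<'E'
from h import *
st(); im,d,K,P=grab('wrist'); w=cloud(d,K,P); cv2.imwrite('pics/w2.png',im[...,::-1])
z=w[...,2]; H,S,V=cv2.split(cv2.cvtColor(im,cv2.COLOR_RGB2HSV))
rect('rim',w,(z>0.08)&(z<.096)); rect('or',w,(z>0.08)&(z<.096)&(H<14)&(S>130))
rect('yel',w,(H>12)&(H<32)&(S>130)&(z>0.1))
E
```

```text
t 5.57 tcp [464.  263.2 163.7] psi 6.5 zax [-0. -0. -1.] F [ 0.3 -0.1 -2.3] grip 32.0 24.7 q1,6 [0.29 0.18]
rim 8800 [321. 121.] [460.  292.6] [150.7 161.2] 6.4 z [0.083 0.087 0.088]
yel 6781 [323. 233.] [463.6 276.7] [35.7 41.5] 4.9 z [0.156 0.184 0.188]
yel 601 [232. 301.] [439.2 283.9] [ 1.8 17.1] 5.8 z [0.237 0.246 0.249]
yel 586 [413. 301.] [484.5 290.5] [ 2.1 15.1] 8.7 z [0.237 0.246 0.249]
yel 2574 [383. 351.] [468.4 285.1] [82.7  8.6] 6.7 z [0.251 0.254 0.26 ]
```

View pics/w2.png

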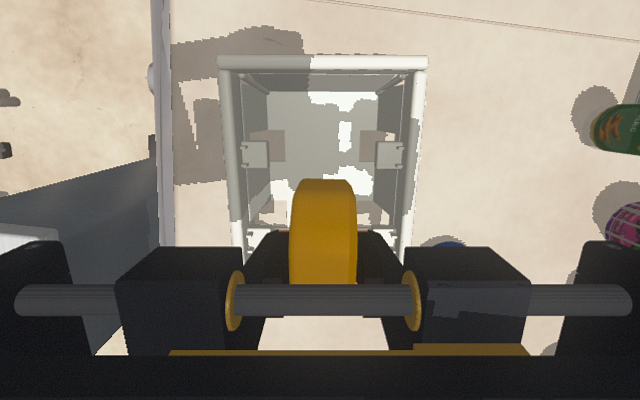

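The tape is held level and lined up with the tote, whose lugs show at (255,155) and (390,155). Lowering and releasing.

>>> play_rows(rows=[{"translation":[0,0,-0.55],"rot":[0,0,0]},{"translation":[0,0,-0.55],"rot":[0,0,0]},{"translation":[0,0,-0.55],"rot":[0,0,0]},{"translation":[0,0,-0.55],"rot":[0,0,0]},{"translation":[0,0,-0.55],"rot":[0,0,0]}])

```text
t: 6.03
position: [0.464, 0.2635, 0.0944]
tool_rot: [0.665, 0.747, 0.0, 0.0]
force: [0.1, -0.1, -1.3]
grip_width: 0.032
finger_force: 24.7
```

>>> play_rows(rows=[{"translation":[0,0,-0.55],"rot":[0,0,0]},{"translation":[0,0,-0.55],"rot":[0,0,0]},{"translation":[0,0,-0.55],"rot":[0,0,0]},{"translation":[0,0,-0.3],"rot":[0,0,0]},{"translation":[0,0,-0.26],"rot":[0,0,0]}])

```text
t: 6.45
position: [0.4639, 0.2636, 0.0391]
tool_rot: [0.665, 0.747, -0.0, -0.0]
force: [-0.6, 0.1, -1.4]
grip_width: 0.0321
finger_force: 24.7
```

>>> play_rows(rows=[{"translation":[0,0,-0.02],"rot":[0,0,0]},{"translation":[0,0,0],"rot":[0,0,0]},{"translation":[0,0,0],"rot":[0,0,0]},{"translation":[0,0,0],"rot":[0,0,0]},{"translation":[0,0,0],"rot":[0,0,0]}])

```text
t: 6.87
position: [0.4639, 0.264, 0.0397]
tool_rot: [0.665, 0.747, 0.0, 0.0]
force: [-0.3, 0.7, -2.1]
grip_width: 0.0318
finger_force: 24.8
```

>>> play_rows(rows=[{"translation":[0,0,0],"rot":[0,0,0]},{"translation":[0,0,0],"rot":[0,0,0]},{"translation":[0,0,0],"rot":[0,0,0]},{"translation":[0,0,0],"rot":[0,0,0]},{"translation":[0,0,0],"rot":[0,0,0]}], gripper=52)

```text
t: 7.28
position: [0.4638, 0.264, 0.0394]
tool_rot: [0.665, 0.747, 0.0, 0.0]
force: [-0.7, 0.8, 0.6]
grip_width: 0.052
finger_force: 0.0
```

>>> play_rows(rows=[{"translation":[0,0,0],"rot":[0,0,0]},{"translation":[0,0,0.5],"rot":[0,0,0]},{"translation":[0,0,0.8],"rot":[0,0,0]},{"translation":[0,0,1],"rot":[0,0,0]},{"translation":[0,0,1],"rot":[0,0,0]}])

```text
t: 7.7
position: [0.4634, 0.2639, 0.1225]
tool_rot: [0.665, 0.747, -0.0, -0.0]
force: [-0.7, 0.3, 0.4]
grip_width: 0.0517
finger_force: 0.0
```

>>> play_rows(rows=[{"translation":[0,0,1],"rot":[0,0,0]},{"translation":[0,0,1],"rot":[0,0,0]},{"translation":[0,0,1],"rot":[0,0,0]},{"translation":[0,0,1],"rot":[0,0,0]},{"translation":[0,0,1],"rot":[0,0,0]}])

```text
t: 8.12
position: [0.4635, 0.2639, 0.2481]
tool_rot: [0.665, 0.747, -0.0, -0.0]
force: [-0.2, 0.4, 0.0]
grip_width: 0.0516
finger_force: 0.0
```

>>> play_rows(rows=[{"translation":[0,0,0],"rot":[0,0,0]},{"translation":[0,0,0],"rot":[0,0,0]},{"translation":[0,0,0],"rot":[0,0,0]},{"translation":[0,0,0],"rot":[0,0,0]},{"translation":[0,0,0],"rot":[0,0,0]}])

```text
t: 8.53
position: [0.4634, 0.2639, 0.2456]
tool_rot: [0.665, 0.747, -0.001, -0.001]
force: [0.6, -0.1, -0.9]
grip_width: 0.0521
finger_force: 0.0
```

```bash
python3 - <<'E'
from h import *
st(); im,d,K,P=grab('wrist'); w=cloud(d,K,P); cv2.imwrite('pics/w3.png',im[...,::-1])
z=w[...,2]; H,S,V=cv2.split(cv2.cvtColor(im,cv2.COLOR_RGB2HSV))
rect('rim',w,(z>0.08)&(z<.096)); rect('or',w,(z>0.08)&(z<.096)&(H<14)&(S>130))
rect('yel',w,(H>12)&(H<32)&(S>130)&(z>0.01)&(z<.09))
E
```

```text
t 8.53 tcp [463.4 263.9 245.6] psi 6.6 zax [-0.002 -0.001 -1.   ] F [ 0.6 -0.1 -0.9] grip 52.1 0.0 q1,6 [0.3  0.18]
rim 4897 [323. 127.] [460.3 289.3] [150.7 167.9] 6.3 z [0.083 0.087 0.088]
rim 557 [594. 127.] [728.2 351.3] [25.  45.1] 2.7 z [0.083 0.09  0.095]
rim 651 [618. 220.] [789.6 260.5] [51.6 17.5] 67.2 z [0.081 0.088 0.095]
rim 965 [323. 241.] [471.1 195.3] [109.8  10.3] 6.3 z [0.081 0.087 0.088]
or 397 [322. 238.] [470.9 197.7] [109.8   6. ] 6.5 z [0.081 0.085 0.087]
yel 332 [580. 125.] [721.3 351.4] [ 8.8 33.1] 1.6 z [0.068 0.076 0.08 ]
yel 1430 [323. 170.] [463.9 266.1] [31. 65.] 5.9 z [0.043 0.06  0.063]
yel 674 [323. 243.] [471.7 195. ] [107.2   9.3] 6.6 z [0.086 0.087 0.088]
```

The tape stands upright in the white tote at (464,266). White tote refined to about (461.4,281.4), yaw −83.7°. Moving to look at the blue tote.

>>> play_rows(rows=[{"translation":[-0.05,-0.99,0],"rot":[0,0,-0.07]},{"translation":[-0.05,-0.99,0],"rot":[0,0,-0.07]},{"translation":[-0.05,-0.99,0],"rot":[0,0,-0.07]},{"translation":[-0.05,-0.99,0],"rot":[0,0,-0.07]},{"translation":[-0.05,-0.99,0],"rot":[0,0,-0.07]}], gripper=40)

```text
t: 9.0
position: [0.4571, 0.1392, 0.2463]
tool_rot: [0.786, 0.618, -0.0, -0.0]
force: [1.2, 0.7, -0.3]
grip_width: 0.0399
finger_force: 0.0
```

>>> play_rows(rows=[{"translation":[-0.05,-0.99,0],"rot":[0,0,0]},{"translation":[-0.05,-0.99,0],"rot":[0,0,0]},{"translation":[-0.05,-0.99,0],"rot":[0,0,0]},{"translation":[-0.05,-0.99,0],"rot":[0,0,0]},{"translation":[-0.05,-0.99,0],"rot":[0,0,0]}])

```text
t: 9.42
position: [0.4509, 0.0154, 0.2463]
tool_rot: [0.785, 0.62, -0.0, -0.0]
force: [0.6, 0.6, 0.7]
grip_width: 0.0398
finger_force: 0.0
```

>>> play_rows(rows=[{"translation":[-0.05,-0.99,0],"rot":[0,0,0]},{"translation":[-0.05,-0.99,0],"rot":[0,0,0]},{"translation":[-0.05,-0.99,0],"rot":[0,0,0]},{"translation":[-0.05,-0.99,0],"rot":[0,0,0]},{"translation":[-0.05,-0.99,0],"rot":[0,0,0]}])

```text
t: 9.83
position: [0.4446, -0.1084, 0.2463]
tool_rot: [0.785, 0.62, -0.0, -0.0]
force: [1.0, 0.2, -0.4]
grip_width: 0.04
finger_force: 0.0
```

>>> play_rows(rows=[{"translation":[-0.05,-0.99,0.2],"rot":[0,0,0]},{"translation":[-0.05,-0.99,0.2],"rot":[0,0,0]},{"translation":[-0.05,-0.99,0.2],"rot":[0,0,0]},{"translation":[-0.05,-0.99,0],"rot":[0,0,0]},{"translation":[0,0,0],"rot":[0,0,0]}])

```text
t: 10.25
position: [0.4398, -0.2097, 0.2612]
tool_rot: [0.786, 0.618, -0.0, 0.0]
force: [-0.2, 0.1, -0.3]
grip_width: 0.04
finger_force: 0.0
```

```bash
python3 - <<'E'
from h import *
st(); im,d,K,P=grab('wrist'); w=cloud(d,K,P); cv2.imwrite('pics/w4.png',im[...,::-1])
z=w[...,2]; H,S,V=cv2.split(cv2.cvtColor(im,cv2.COLOR_RGB2HSV))
rect('rim',w,(z>0.08)&(z<.096)); rect('or',w,(z>0.08)&(z<.096)&(H<14)&(S>130))
E
```

```text
t 10.25 tcp [ 439.8 -209.7  261.2] psi -13.6 zax [-0.001 -0.001 -1.   ] F [-0.2  0.1 -0.3] grip 40.0 0.0 q1,6 [-0.69 -0.45]
rim 6670 [307.  96.] [ 441.9 -132.8] [150.9 185.7] 76.8 z [0.082 0.087 0.088]
rim 527 [609. 141.] [ 734.8 -236.1] [14.9 91.9] 77.0 z [0.081 0.088 0.095]
or 524 [388. 102.] [ 524.9 -152.2] [145.2  10. ] 75.8 z [0.081 0.086 0.088]
```

View pics/w4.png

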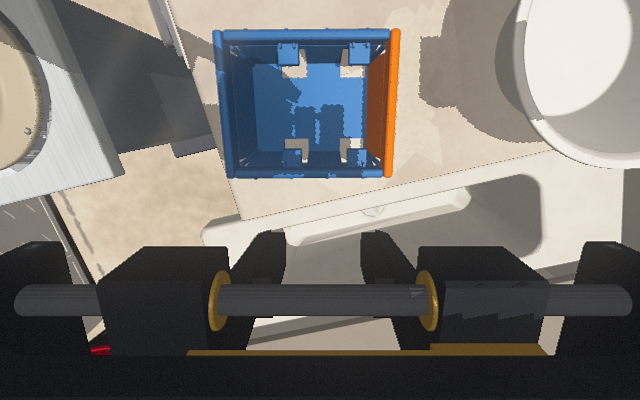

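The blue tote is at (441.9,−132.8), yaw −13.2°, with its orange end at pixel (392,102). A big bowl stands close to that end (580,80), so I'll pinch the plain end at (357,−113) instead.

>>> play_rows(rows=[{"translation":[-0.66,0.774,0],"rot":[0,0,0.007]},{"translation":[-0.66,0.774,0],"rot":[0,0,0]},{"translation":[-0.66,0.774,0],"rot":[0,0,0]},{"translation":[-0.66,0.774,0],"rot":[0,0,0]},{"translation":[-0.66,0.774,0],"rot":[0,0,0]}], gripper=44, squeeze=50)

```text
t: 10.72
position: [0.3564, -0.1077, 0.2613]
tool_rot: [0.782, 0.623, -0.0, -0.001]
force: [0.1, -0.9, 0.1]
grip_width: 0.0438
finger_force: 0.0
```

>>> play_rows(rows=[{"translation":[0,0,-0.8],"rot":[0,0,0]},{"translation":[0,0,-0.9],"rot":[0,0,0]},{"translation":[0,0,-0.9],"rot":[0,0,0]},{"translation":[0,0,-0.9],"rot":[0,0,0]},{"translation":[0,0,-0.9],"rot":[0,0,0]}])

```text
t: 11.13
position: [0.3571, -0.1084, 0.1507]
tool_rot: [0.782, 0.623, 0.0, -0.0]
force: [0.4, 0.3, -0.5]
grip_width: 0.0444
finger_force: 0.0
```

```bash
python3 - <<'E'
from h import *
st(); im,d,K,P=grab('wrist'); w=cloud(d,K,P); cv2.imwrite('pics/w5.png',im[...,::-1])
z=w[...,2]
rect('rim',w,(z>0.08)&(z<.096))
E
```

```text
t 11.13 tcp [ 357.1 -108.4  150.7] psi -13.0 zax [ 0.  0. -1.] F [ 0.4  0.3 -0.5] grip 44.4 0.0 q1,6 [-0.62 -0.39]
rim 8583 [453. 165.] [ 443.9 -123.9] [131.7 183.8] 77.1 z [0.083 0.087 0.088]
```

View pics/w5.png

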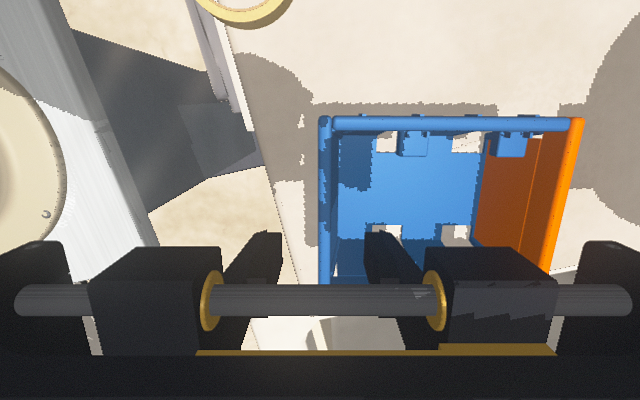

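The rim (325,200) is between the fingers. I'll correct y by 4.5 mm, descend, grip and lift a little.

>>> play_rows(rows=[{"translation":[0,-0.18,-0.6],"rot":[0,0,-0.003]},{"translation":[0,0,-0.9],"rot":[0,0,0]},{"translation":[0,0,-0.9],"rot":[0,0,0]},{"translation":[0,0,-0.8],"rot":[0,0,0]},{"translation":[0,0,-0.43],"rot":[0,0,0]}])

```text
t: 11.6
position: [0.357, -0.113, 0.0599]
tool_rot: [0.783, 0.621, -0.0, -0.001]
force: [0.1, -0.2, 1.1]
grip_width: 0.0439
finger_force: 0.0
```

>>> play_rows(rows=[{"translation":[0,0,0],"rot":[0,0,0]},{"translation":[0,0,0],"rot":[0,0,0]},{"translation":[0,0,0],"rot":[0,0,0]},{"translation":[0,0,0],"rot":[0,0,0]},{"translation":[0,0,0],"rot":[0,0,0]}], gripper=2, squeeze=50)

```text
t: 12.02
position: [0.3578, -0.1141, 0.0617]
tool_rot: [0.784, 0.621, 0.0, 0.001]
force: [0.2, -0.1, -0.5]
grip_width: 0.0129
finger_force: 0.0
```

>>> play_rows(rows=[{"translation":[0,0,0],"rot":[0,0,0]},{"translation":[0,0,0],"rot":[0,0,0]},{"translation":[0,0,0],"rot":[0,0,0]},{"translation":[0,0,0],"rot":[0,0,0]},{"translation":[0,0,0],"rot":[0,0,0]}])

```text
t: 12.43
position: [0.3577, -0.1141, 0.0616]
tool_rot: [0.784, 0.621, 0.0, 0.001]
force: [-0.8, 1.4, 8.0]
grip_width: 0.0096
finger_force: 50.0
```

>>> play_rows(rows=[{"translation":[0,0,0.3],"rot":[0,0,0]},{"translation":[0,0,0.6],"rot":[0,0,0]},{"translation":[0,0,0.9],"rot":[0,0,0]},{"translation":[0,0,0.9],"rot":[0,0,0]},{"translation":[0,0,0.9],"rot":[0,0,0]}])

```text
t: 12.85
position: [0.357, -0.1137, 0.1521]
tool_rot: [0.784, 0.621, -0.0, -0.0]
force: [-0.2, -0.4, -2.1]
grip_width: 0.0097
finger_force: 50.0
```

>>> play_rows(rows=[{"translation":[0,0,0.9],"rot":[0,0,0]},{"translation":[0,0,0.9],"rot":[0,0,0]},{"translation":[0,0,0.6],"rot":[0,0,0]},{"translation":[0,0,0],"rot":[0,0,0]},{"translation":[0,0,0],"rot":[0,0,0]}])

```text
t: 13.27
position: [0.3573, -0.1139, 0.2109]
tool_rot: [0.784, 0.621, 0.0, 0.0]
force: [0.3, -0.1, -2.6]
grip_width: 0.0097
finger_force: 50.0
```

```bash
cat >> h.py <<'E'
def tote(w,im,dz=0):
    "fit rim of held blue tote: top-height plane & rect"
    H,S,V=cv2.split(cv2.cvtColor(im,cv2.COLOR_RGB2HSV)); z=w[...,2]
    m=(((H>95)&(H<125)&(S>90))|((H<14)&(S>130)))&(z>0.05)
    s=robot.get_state()['position']; zr=s[2]+0.028
    mm=m&(abs(z-zr)<0.015); rect('brim',w,mm,60)
    p=w[mm]; A=np.c_[p[:,:2]-s[:2],np.ones(len(p))]; c=np.linalg.lstsq(A,p[:,2],rcond=None)[0]; print('plane',c.round(4),'rel',(c[2]-s[2]).round(4))
    return mm
E
python3 - <<'E'
from h import *
st()
for n in ['wrist','side']:
    im,d,K,P=grab(n); w=cloud(d,K,P); print(n); tote(w,im)
E
```

```text
t 13.27 tcp [ 357.3 -113.9  210.9] psi -13.2 zax [ 0. -0. -1.] F [ 0.3 -0.1 -2.6] grip 9.7 50.0 q1,6 [-0.63 -0.4 ]
wrist
brim 12216 [436. 143.] [428.8 -94.6] [ 81.7 140.5] 76.8 z [0.233 0.236 0.237]
brim 643 [323. 333.] [ 350.4 -144.8] [22.3  9. ] 76.4 z [0.235 0.236 0.237]
plane [-0.0142  0.0101  0.236 ] rel 0.0258
side
brim 119 [334. 119.] [ 526.4 -146.1] [141.1  12.7] 76.0 z [0.224 0.233 0.237]
brim 259 [354. 143.] [437.5 -64.1] [180.3  80.5] 12.7 z [0.224 0.233 0.237]
brim 192 [139. 393.] [717.1 828.2] [38.1 28.7] 18.0 z [0.237 0.244 0.247]
plane [-0.0028  0.0132  0.2318] rel 0.0219
```

The tote is held nearly level (about 0.8° droop), with its underside around z = 0.149. Carrying it over the white tote to TCP (472,195), ψ 96.3°.

>>> play_rows(rows=[{"translation":[0.229,0.618,0],"rot":[0,0,0.05]},{"translation":[0.229,0.618,0],"rot":[0,0,0.09]},{"translation":[0.229,0.618,0],"rot":[0,0,0.1]},{"translation":[0.229,0.618,0],"rot":[0,0,0.1]},{"translation":[0.229,0.618,0],"rot":[0,0,0.1]}])

```text
t: 13.78
position: [0.3858, -0.0358, 0.2097]
tool_rot: [0.627, 0.779, -0.0, -0.001]
force: [0.3, 0.2, -1.7]
grip_width: 0.0094
finger_force: 50.0
```

>>> play_rows(rows=[{"translation":[0.229,0.618,0],"rot":[0,0,0.1]},{"translation":[0.229,0.618,0],"rot":[0,0,0.1]},{"translation":[0.229,0.618,0],"rot":[0,0,0.1]},{"translation":[0.229,0.618,0],"rot":[0,0,0.1]},{"translation":[0.229,0.618,0],"rot":[0,0,0.1]}])

```text
t: 14.2
position: [0.4144, 0.0414, 0.2097]
tool_rot: [0.415, 0.91, -0.0, -0.001]
force: [0.4, -0.2, -2.4]
grip_width: 0.0097
finger_force: 50.0
```

>>> play_rows(rows=[{"translation":[0.229,0.618,0],"rot":[0,0,0.1]},{"translation":[0.229,0.618,0],"rot":[0,0,0.1]},{"translation":[0.229,0.618,0],"rot":[0,0,0.1]},{"translation":[0.229,0.618,0],"rot":[0,0,0.1]},{"translation":[0.229,0.618,0],"rot":[0,0,0.1]}])

```text
t: 14.62
position: [0.4431, 0.1185, 0.2095]
tool_rot: [0.177, 0.984, -0.0, -0.001]
force: [0.8, -0.2, -1.7]
grip_width: 0.0098
finger_force: 50.0
```

>>> play_rows(rows=[{"translation":[0.229,0.618,0],"rot":[0,0,0.1]},{"translation":[0.229,0.618,0],"rot":[0,0,0.1]},{"translation":[0.229,0.618,0],"rot":[0,0,0.1]},{"translation":[0.229,0.618,0],"rot":[0,0,0.1]},{"translation":[0.229,0.618,0],"rot":[0,0,0.07]}])

```text
t: 15.03
position: [0.4718, 0.1957, 0.2094]
tool_rot: [-0.057, 0.998, -0.0, -0.001]
force: [-0.0, 0.5, -2.4]
grip_width: 0.0097
finger_force: 50.0
```

>>> play_rows(rows=[{"translation":[0,0,0],"rot":[0,0,0]},{"translation":[0,0,0],"rot":[0,0,0]},{"translation":[0,0,0],"rot":[0,0,0]},{"translation":[0,0,0],"rot":[0,0,0]},{"translation":[0,0,0],"rot":[0,0,0]}])

```text
t: 15.45
position: [0.4718, 0.1943, 0.2108]
tool_rot: [-0.054, 0.999, -0.0, -0.0]
force: [-0.3, -0.3, -1.5]
grip_width: 0.0095
finger_force: 50.0
```

```bash
python3 - <<'E'
from h import *
st()
t=[]
for n in ['wrist','side','scene']:
    im,d,K,P=grab(n); w=cloud(d,K,P); print(n); tote(w,im); z=w[...,2]
    rect('white',w,(abs(z-.088)<.007)&(abs(w[...,0]-.46)<.1)&(abs(w[...,1]-.28)<.12),50)
    t.append(im if n=='wrist' else cv2.resize(im[120:320,200:420],(440,400)))
cv2.imwrite('pics/p1.png',cv2.resize(np.hstack(t[:2]),(800,296))[...,::-1])
cv2.imwrite('pics/p2.png',np.hstack(t[1:])[:, :800,::-1])
E
```

```text
t 15.45 tcp [471.8 194.3 210.8] psi 96.2 zax [-0. -0. -1.] F [-0.3 -0.3 -1.5] grip 9.5 50.0 q1,6 [ 0.16 -1.52]
wrist
brim 11902 [434. 143.] [432.3 256.9] [ 82.3 139.7] 5.9 z [0.234 0.236 0.237]
brim 96 [462. 136.] [406.  248.5] [4.1 2.8] 0.0 z [0.224 0.228 0.229]
brim 108 [494. 136.] [404.5 262.6] [3.9 2.9] 5.5 z [0.224 0.228 0.23 ]
brim 644 [323. 333.] [505.2 199.6] [21.7  9. ] 5.8 z [0.235 0.236 0.237]
plane [-0.0048 -0.0127  0.236 ] rel 0.0251
white 326 [512. 148.] [415.4 362.2] [23.1 10.6] 8.2 z [0.083 0.087 0.089]
side
brim 202 [290. 222.] [530.8 284.2] [ 27. 167.] 0.5 z [0.225 0.235 0.239]
brim 176 [332. 232.] [401.8 270.7] [ 33.6 169.9] 16.7 z [0.227 0.235 0.239]
brim 180 [304. 258.] [453.5 371.6] [143.5  12. ] 5.6 z [0.229 0.235 0.238]
brim 195 [139. 393.] [715.9 828.2] [36.7 28.7] 15.6 z [0.237 0.244 0.247]
plane [0.0064 0.0134 0.2329] rel 0.0219
white 337 [317. 265.] [462.  284.2] [147.8 185. ] 6.5 z [0.082 0.086 0.091]
scene
brim 86 [253. 171.] [815.7 144.8] [30.7 44.4] 40.8 z [0.226 0.24  0.245]
brim 417 [302. 239.] [460.3 284.9] [147.4 184.1] 5.8 z [0.227 0.235 0.239]
brim 150 [ 87. 270.] [819.1 766.8] [36.  39.7] 54.7 z [0.227 0.24  0.244]
brim 211 [ 89. 299.] [715.5 824.6] [37.6 39.5] 65.7 z [0.228 0.243 0.246]
plane [0.0088 0.0047 0.2344] rel 0.0233
white 453 [310. 276.] [460.9 281. ] [154.1 190.4] 5.7 z [0.082 0.086 0.091]
```

View pics/p1.png

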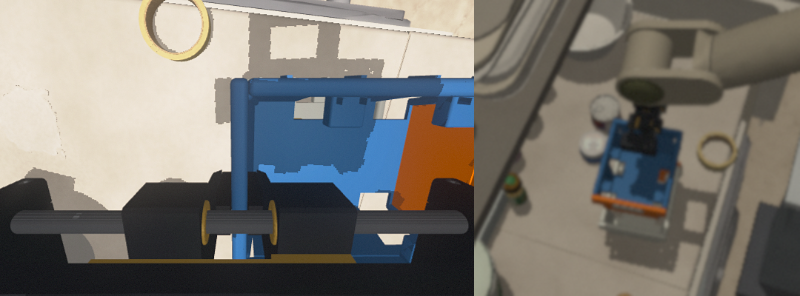

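The blue tote is centred over the white one within about 1–2 mm, orange ends opposite: blue's orange end lies over white's plain end. Lowering slowly.

>>> play_rows(rows=[{"translation":[0,0.02,-0.4],"rot":[0,0,0]},{"translation":[0,0,-0.5],"rot":[0,0,0]},{"translation":[0,0,-0.5],"rot":[0,0,0]},{"translation":[0,0,-0.4],"rot":[0,0,0]},{"translation":[0,0,-0.2],"rot":[0,0,0]}])

```text
t: 16.02
position: [0.4715, 0.1952, 0.1599]
tool_rot: [-0.054, 0.999, -0.0, -0.001]
force: [0.4, -0.3, -2.7]
grip_width: 0.0098
finger_force: 50.0
```

>>> play_rows(rows=[{"translation":[0,0,-0.16],"rot":[0,0,0]},{"translation":[0,0,-0.16],"rot":[0,0,0]},{"translation":[0,0,-0.16],"rot":[0,0,0]},{"translation":[0,0,-0.16],"rot":[0,0,0]},{"translation":[0,0,-0.12],"rot":[0,0,0]}])

```text
t: 16.43
position: [0.472, 0.1955, 0.1418]
tool_rot: [-0.055, 0.999, 0.0, 0.0]
force: [1.0, -1.1, -2.0]
grip_width: 0.0094
finger_force: 50.0
```

>>> play_rows(rows=[{"translation":[0,0,-0.04],"rot":[0,0,0]},{"translation":[0,0,-0.04],"rot":[0,0,0]},{"translation":[0,0,0],"rot":[0,0,0]},{"translation":[0,0,0],"rot":[0,0,0]},{"translation":[0,0,0],"rot":[0,0,0]}])

```text
t: 16.85
position: [0.4721, 0.1955, 0.1402]
tool_rot: [-0.055, 0.999, -0.0, 0.0]
force: [-0.1, -0.3, -2.4]
grip_width: 0.0093
finger_force: 50.0
```

>>> play_rows(rows=[{"translation":[0,0,-0.04],"rot":[0,0,0]},{"translation":[0,0,-0.04],"rot":[0,0,0]},{"translation":[0,0,-0.04],"rot":[0,0,0]},{"translation":[0,0,-0.04],"rot":[0,0,0]},{"translation":[0,0,0],"rot":[0,0,0]}])

```text
t: 17.27
position: [0.4719, 0.1955, 0.1358]
tool_rot: [-0.055, 0.999, -0.0, -0.0]
force: [-0.3, 0.3, -2.4]
grip_width: 0.0095
finger_force: 50.0
```

>>> play_rows(rows=[{"translation":[0,0,-0.04],"rot":[0,0,0]},{"translation":[0,0,0],"rot":[0,0,0]},{"translation":[0,0,0],"rot":[0,0,0]},{"translation":[0,0,0],"rot":[0,0,0]},{"translation":[0,0,0],"rot":[0,0,0]}])

```text
t: 17.68
position: [0.472, 0.1955, 0.135]
tool_rot: [-0.055, 0.999, 0.0, 0.0]
force: [0.0, -0.0, -1.4]
grip_width: 0.0093
finger_force: 50.0
```

```bash
python3 - <<'E'
from h import *
st(); im,d,K,P=grab('wrist'); w=cloud(d,K,P); tote(w,im)
im,d,K,P=grab('scene'); w=cloud(d,K,P); tote(w,im)
E
```

```text
t 17.68 tcp [472.  195.5 135. ] psi 96.3 zax [ 0.  0. -1.] F [ 0.  -0.  -1.4] grip 9.3 50.0 q1,6 [ 0.16 -1.52]
brim 11809 [432. 144.] [432.3 254.5] [ 81.4 132.8] 6.0 z [0.158 0.16  0.162]
brim 92 [462. 136.] [406.1 249.7] [3.9 2.5] 7.1 z [0.149 0.152 0.154]
brim 103 [494. 136.] [404.5 263.7] [3.9 3.1] 8.3 z [0.149 0.152 0.154]
brim 141 [632. 137.] [398.  323.1] [4.  4.2] 10.9 z [0.148 0.151 0.153]
brim 646 [323. 332.] [505.8 200.6] [22.5  9.2] 7.0 z [0.159 0.16  0.161]
plane [-0.0042 -0.0126  0.1602] rel 0.0252
brim 82 [286. 246.] [527.6 307.3] [  9.4 122.9] 5.9 z [0.155 0.16  0.163]
brim 123 [327. 258.] [398.2 270.4] [ 33.6 164.4] 13.4 z [0.155 0.16  0.164]
brim 186 [293. 268.] [452.9 370.8] [146.2  17.3] 2.9 z [0.15  0.159 0.163]
brim 116 [ 70. 344.] [705.7 901.4] [62.9 26.7] 76.1 z [0.15  0.158 0.176]
plane [ 0.0121 -0.0011  0.1591] rel 0.0241
```

Rim top is at about 160–161 mm, against 160 expected when seated, so contact is about to start. Lowering in 1 mm steps.

>>> play_rows(rows=[{"translation":[0,0,-0.04],"rot":[0,0,0]},{"translation":[0,0,0],"rot":[0,0,0]},{"translation":[0,0,0],"rot":[0,0,0]},{"translation":[0,0,0],"rot":[0,0,0]},{"translation":[0,0,0],"rot":[0,0,0]}])

```text
t: 18.2
position: [0.472, 0.1955, 0.134]
tool_rot: [-0.055, 0.999, 0.0, 0.0]
force: [0.2, -0.1, -2.4]
grip_width: 0.0095
finger_force: 50.0
```

>>> play_rows(rows=[{"translation":[0,0,-0.03],"rot":[0,0,0]},{"translation":[0,0,0],"rot":[0,0,0]},{"translation":[0,0,0],"rot":[0,0,0]},{"translation":[0,0,0],"rot":[0,0,0]},{"translation":[0,0,0],"rot":[0,0,0]}])

```text
t: 18.62
position: [0.4721, 0.1954, 0.1336]
tool_rot: [-0.055, 0.999, -0.0, 0.0]
force: [-1.2, -1.9, 5.9]
grip_width: 0.0095
finger_force: 50.0
```

Contact at 6 N. Releasing.

>>> play_rows(rows=[{"translation":[0,0,0],"rot":[0,0,0]},{"translation":[0,0,0],"rot":[0,0,0]},{"translation":[0,0,0],"rot":[0,0,0]},{"translation":[0,0,0],"rot":[0,0,0]},{"translation":[0,0,0],"rot":[0,0,0]}], gripper=36)

```text
t: 19.03
position: [0.472, 0.1955, 0.1331]
tool_rot: [-0.055, 0.999, 0.0, -0.0]
force: [-0.5, -0.9, 0.2]
grip_width: 0.0359
finger_force: 0.0
```

>>> play_rows(rows=[{"translation":[0,0,0],"rot":[0,0,0]},{"translation":[0,0,0.3],"rot":[0,0,0]},{"translation":[0,0,0.5],"rot":[0,0,0]},{"translation":[0,0,0.8],"rot":[0,0,0]},{"translation":[0,0,0.8],"rot":[0,0,0]}])

```text
t: 19.45
position: [0.4718, 0.1955, 0.1942]
tool_rot: [-0.055, 0.999, -0.0, -0.0]
force: [0.2, -0.1, 0.0]
grip_width: 0.0362
finger_force: 0.0
```

>>> play_rows(rows=[{"translation":[0,-0.8,0.5],"rot":[0,0,0]},{"translation":[0,-0.8,0.5],"rot":[0,0,0]},{"translation":[0,-0.8,0.5],"rot":[0,0,0]},{"translation":[0,-0.8,0],"rot":[0,0,0]},{"translation":[0,-0.8,0],"rot":[0,0,0]}])

```text
t: 19.87
position: [0.4721, 0.0946, 0.2321]
tool_rot: [-0.055, 0.999, -0.0, 0.001]
force: [0.8, 0.5, -0.1]
grip_width: 0.0357
finger_force: 0.0
```

```bash
python3 - <<'E'
from h import *
st(); t=[]
for n in ['side','scene','wrist']:
    im,d,K,P=grab(n); w=cloud(d,K,P); x,y,z=w[...,0],w[...,1],w[...,2]; print(n)
    roi=(abs(x-.46)<.12)&(abs(y-.28)<.13)
    m=roi&(abs(z-.16)<.008); rect('brim',w,m,50)
    p=w[m]; A=np.c_[p[:,:2]-[.4614,.2814],np.ones(len(p))]; print('plane',np.linalg.lstsq(A,p[:,2],rcond=None)[0].round(4))
    rect('white',w,roi&(abs(z-.087)<.006),50)
    rect('tin',w,(abs(z-.056)<.004)&(abs(x-.62)<.06)&(abs(y-.085)<.06),50); rect('pot',w,(abs(z-.041)<.004)&(abs(x-.618)<.05)&(abs(y-.178)<.05),50)
    t.append(cv2.resize(im[150:350,200:400],(400,400)))
cv2.imwrite('pics/f.png',np.hstack(t[:2])[...,::-1])
E
```

```text
t 19.87 tcp [472.1  94.6 232.1] psi 96.3 zax [ 0.002 -0.    -1.   ] F [ 0.8  0.5 -0.1] grip 35.7 0.0 q1,6 [-0.05 -1.73]
side
brim 661 [310. 244.] [464.5 286. ] [149.5 187. ] 6.8 z [0.154 0.158 0.163]
plane [0.0003 0.0015 0.1582]
white 79 [316. 230.] [474.2 212.8] [112.   11.9] 9.2 z [0.082 0.087 0.092]
white 53 [336. 246.] [394.3 245.1] [  5.8 113.8] 6.4 z [0.082 0.087 0.091]
white 209 [309. 274.] [446.9 364.6] [154.4  56.3] 23.3 z [0.082 0.086 0.092]
tin 219 [288. 192.] [623.1  85.8] [73.3 72.2] 57.2 z [0.052 0.055 0.059]
pot 209 [280. 217.] [618.  181.3] [63.7 66.8] 19.8 z [0.037 0.041 0.044]
scene
brim 694 [307. 252.] [462.5 284.3] [151.5 191.6] 6.0 z [0.153 0.158 0.163]
plane [-0.     -0.0004  0.1581]
white 124 [305. 253.] [514.3 243. ] [113.5  56.8] 60.7 z [0.082 0.087 0.092]
white 436 [309. 280.] [458.7 282.7] [147.9 186.4] 6.1 z [0.082 0.087 0.091]
tin 154 [310. 224.] [625.4  77.8] [74.8 67.2] 31.3 z [0.053 0.055 0.059]
wrist
brim 4382 [511. 153.] [441.1 256.7] [ 99.5 137.3] 6.2 z [0.154 0.159 0.161]
plane [-0.0068  0.0038  0.1586]
white 2403 [454. 158.] [421.2 241.1] [114.4 232. ] 44.4 z [0.083 0.087 0.089]
white 280 [432. 189.] [470.8 206.4] [115.3   3.4] 5.4 z [0.081 0.087 0.092]
white 1968 [569. 207.] [468.4 320.7] [129.1  87.4] 9.9 z [0.082 0.087 0.092]
tin 622 [305. 276.] [595.5  89.1] [25.8 54.3] 6.3 z [0.053 0.054 0.057]
tin 80 [301. 317.] [655.7  87.3] [ 6.  35.5] 4.7 z [0.053 0.056 0.058]
pot 91 [355. 279.] [602.5 150.1] [15.2 14. ] 9.5 z [0.037 0.04  0.042]
```

View pics/f.png

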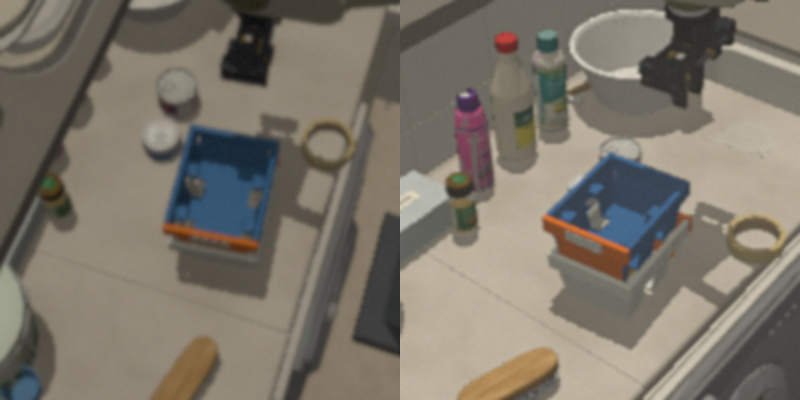

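The blue tote stands level in the white one, tilt under 0.5° in the fixed cameras. Its rim is about 72 mm above the white rim, it is centred within about 4 mm, and the orange ends are opposite. The tin and pot haven't moved. Handing in.

```bash
python3 -c "
from station import robot; print(robot.job_done())"
```

```text
the job is handed in; nothing more can be done
None
```

I put the tape measure in the white tote and stood the blue tote level on the white one's lugs, orange ends opposite and nothing else disturbed, then handed the job in at about 20 s; no verdict came back.

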